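Spin down the blood samples and hold the centrifuge lid open

ROBOT

A 6-joint arm with a two-finger parallel gripper is mounted at the origin on the work surface. World frame = base frame: x ahead of the robot, y to its left, z up, the work surface at z = 0. Lengths are in m, angles in rad, forces in N, time in s.
With the tool pointing down it reaches from about 0.35 to 0.925 m from the base axis. Payload 6.4 kg.
Tool frame: the origin (TCP) lies midway between the tips of the shut fingers; the grasp point (between the pads) lies 19 mm behind it; z points along the fingers, y is the line along which they close (so a half turn about z gives the same grasp; the last joint's range is limited). The gripper opens to 94 mm and grips with 3 to 60 N. Pads are 16 mm wide; open, the fingers measure 119 mm over their backs; the gripper's body (75 mm by 177 mm) begins 78 mm behind the grasp point.
Start: joints at [1.163, 0.245, 1.558, -0, 1.339, -0.174], TCP at [0.151, 0.632, 0.205] pointing down, gripper open.
Joint ranges: [-3.13, 3.13], [-1.02, 2.26], [0.13, 2.54], [-0.95, 4.09], [0.21, 2.88], [-2.74, 2.74]. Speed limits (rad/s): [2.57, 2.57, 3.14, 3.14, 3.14, 3.14].

INTERFACE

Orientations are given as a unit quaternion [w, x, y, z].
In Python, from station import status, get_image, camera_info, bot, find_in, silhouettes, pinpoint gives the robot as it stands.
- The arm moves only by the tool jog_arm, never from a script. Its argument "plan" is one flat list of numbers, 5 for each row, row after row: the shift along the tool's x, y, z as a fraction of full scale, then the turn about the tool's z as a fraction of full scale, then the finger opening in mm, from 0 to 94. A call has 1 to 10 rows; each row shifts and turns the commanded pose from where the row before left it, along the tool's axes as they then stand; what a row does not reach is not made up. Full scale, the value 1, is 0.05 m for a shift and 0.08 rad for a turn. A row lasts 1/8 s, in which the tool goes at most 62.5 mm and 10.7 degrees, less where a joint would pass 70% of its speed; a pose out of reach is approached as far as the arm can. A call with a number of a shift or a turn outside -1 to 1 is refused whole. A call with a gripper value outside its range is refused whole. The fingers move at their own pace and stop on an object; "squeeze" is the grip in N (left out, the last holds). Time passes only in rows, so rows that do not move let the fingers close. It gives the time, the measured TCP pose, the force, the opening and the grip force at its end, in the units of the state.
- status.read_state(): the state, without advancing time (a new reading comes with each control period).
- get_image(name): name is "scene" or "side" or "wrist"; returns the picture (420x560x3 uint8, red, green, blue); there is no depth.
- camera_info(name): a dict with "fx", "fy", "cx", "cy" (pixels), "R" (3x3) and "t" (3): a world point X has camera coordinates R X + t; the wrist camera has in their place "T_tool_cam" (4x4, takes a point from camera to tool coordinates, whose origin is the TCP and whose axes are the flange's). Camera axes: x right, y down, z forward; pixel columns grow to the right and rows downward; lengths in m; the calibration is good to about 2 mm. A picture is of the moment at which its call begins: read the wrist's pose just before it. camera_info takes no time and is no camera call.
- bot.job_done(): hands the job in; it is judged then, once.
Trained networks look in the newest picture that a camera, given by its name, has taken for a name from the list of things; names that differ only in an ending like _2 or _b are one class to them, and where a whole thing is asked for, a point or a joint stands for the part that bears it (a point fixed in the world has none). Each returns a list of dicts, best first, with "p" (0 to 1); they miss things now and then, are a little off and sometimes report something else, mostly with a low value. They report only what shows in the picture. A call takes as long as a camera call.
- find_in(camera, label): "bbox" ([centre column, centre row, width, height] in pixels, round what is visible of it).
- silhouettes(camera, label): "region" (420x560 bool, what is visible of it) and "bbox" ([centre column, centre row, width, height] in pixels, round what is visible of it).
- pinpoint(camera, label): "position" ([column, row] in pixels: a listed point, or the origin of a listed thing).
The state is a dict: "time_s": time; "q": joint angles; "joint_vel": joint speeds; "joint_efforts": joint torques, N m; "eef_pos": TCP position; "tcp_rot": TCP orientation; "contact_force": force on the tool from outside, world axes, zero at the start; "moment": the same for the moment, N m; "width": finger opening in m; "finger_force": force on a finger pad.
Only numpy, scipy, OpenCV 4.12 (cv2) and the standard library are available. Lean on these libraries where they do the work, as an engineer would, in place of code of your own. Each camera call takes 0.05 s, during which the arm holds its last target. There are 200 camera calls.

TASK

On the vet's desk, keep the hand centrifuge's lid shut and give its crank two full turns clockwise (seen from above) to spin the samples down; a bit more does no harm. Then raise the clear lid, which falls shut if let go, to 60 degrees from closed so that the tubes can be taken out, and finish while still holding it there, steady. Leave the other things on the desk where they are.

Things in the scene. Friction and masses are not known exactly. Their poses are not given: they have to be found in the camera images.
- centrifuge: hand centrifuge screwed to the desk, it does not move. Origin on the desk under the middle of its bowl housing; x points from its front (robot's side) to its back, y to its left, z up. White square bowl housing 190 x 190 mm, 120 mm tall; against its left side a grey gear housing reaching from y = 96 to 221 mm, 190 mm deep in x, 100 mm tall, which carries the crank
- crank_axis (a point): point on the crank's vertical axis (centrifuge x = 0, y = 155 mm), at the height of crank_knob, 165 mm above the desk
- crank_knob (a point): in the crank's upright black grip, a cylinder 22 mm across and 45 mm tall (137 to 182 mm above the desk) that spins freely on its pin; the point is on its axis, 17 mm below its top, 165 mm above the desk. It goes round the crank axis at 55 mm radius. Below it the flat steel crank arm (20 mm wide, top 134 mm above the desk) leads to the axis, where its hub ends 140 mm above the desk
- crank (a joint): crank angle in rad, growing clockwise seen from above, counted on over several turns; starts within 0.4 rad of 0; at 0 the arm points to the centrifuge's front (-x). Turns with light friction (about 0.03 N m, under 2 N at the grip) and stays where it is left; it spins the rotor seen through the lid. It can be turned endlessly either way
- lid_grip (a point): middle of the lid's round black bar handle, 18 mm across, 44 mm long, along the centrifuge's y axis, above the front part of the lid. Its centre is 161 mm above the desk when shut, 32 mm above the lid's upper face; a 14 x 16 mm neck joins its middle to the lid. Pinched across its two ends it can swivel in the fingers as the lid tilts
- lid_hinge (a point): middle of the lid's hinge line, fixed, along the centrifuge's y axis at its back edge, 121 mm above the desk. Shut, lid_grip lies 165 mm in front (towards -x) and 40 mm above it
- lid (a joint): lid angle in rad: 0 shut, growing as the front edge rises up and back about lid_hinge, stop at 1.45; 60 degrees is 1.047. Clear lid 190 x 190 mm with grey rim, 200 to 420 g, pressed shut by its weight and a weak spring (2 to 3 N at the handle): it falls shut from any angle when let go
- tube_rack: bystander: white block 60 x 150 x 50 mm with two capped tubes (86 mm tall in all) standing close to the right of the centrifuge; origin under its centre
- note_block: bystander: block of paper notes 75 x 75 x 22 mm in front of the centrifuge, on the robot's side; origin under its centre
- phone: bystander: black phone 74 x 155 x 9 mm lying flat on the left of the table; origin under its centre
- agate: bystander: brown polished stone disc 110 mm across, 10 mm thick, lying on the right; origin under its centre
- carton_low: bystander: white medicine carton 80 x 140 x 35 mm behind the centrifuge, to the left; origin under its centre
- carton_high: bystander: an equal carton stacked on the first one; origin under its centre
- pen_cup: bystander: dark pen cup 80 mm across, 100 mm tall (145 mm with pens), behind the centrifuge; origin under its centre
- dropper: bystander: white bottle 44 mm across, 100 mm tall, at the back left; origin under its centre

How it is judged:
On the way:
1. with the lid shut, the crank has been given two full turns clockwise (value of joint crank above 11.8 rad and value of joint lid below 0.1 rad), for 0.2 s.
At the end, for the whole second after the job is handed in: the crank reads over 11.8 rad (two turns, less the spread of its start), and the fingers are holding the lid open at 60 degrees, give or take 5 degrees, at rest (under 0.1 rad/s), through the last second; nothing has to be let go (value of joint crank above 11.8 rad and value of joint lid between 0.96 and 1.134 rad and velocity of joint lid between -0.1 and 0.1 rad/s and contact force between the fingers and lid above 0.3 N); the arm keeps its last pose, push and grip.
It fails at once if the lid is opened (over 0.15 rad) before the two turns are done (value of joint crank below 11.8 rad and value of joint lid above 0.15 rad).
It fails at once if a bystander is shifted by more than 30 mm (distance of any of tube_rack, note_block, phone, agate, carton_low, carton_high, pen_cup, dropper from where it was at the start of the episode above 0.03 m).
It also fails if it takes over 64 s, if anything falls off the work surface, if the arm or the gripper's body presses on something with over 40 N, if the wrist force passes 120 N, or if a joint passes its speed limit or range.

## Working session

There is one attempt and no reset: what is moved stays moved. The work goes in short steps, Python scripts to look and compute and a tool call to move; the robot and the scene stay as the last step left them, time stands still between calls to the robot, and variables do not carry over. Pictures are saved under pics/ and viewed, at most 10 in all, crops included, and the job is handed in when it is done.

Besides the shell and the picture viewer there is one more tool, called as name(argument=value, ...) on one line, values as JSON. jog_arm: Moves the arm, as the interface text tells. Shift numbers are shares of 0.05 m and turn numbers shares of 0.08 rad, none past 1 either way. Its arguments: {"type":"object","properties":{"plan":{"type":"array"},"squeeze":{"type":"number"}},"required":["plan"]}

```bash
mkdir -p pics; ls; python3 - <<'E'
from station import *
import cv2,numpy as np
s=status.read_state();print(s)
for c in("scene","side"):
    im=get_image(c);cv2.imwrite(f"pics/{c}0.png",im[:,:,::-1])
    i=camera_info(c);print(c,i)
    for l in("crank_axis","crank_knob","lid_grip","lid_hinge","centrifuge"):
        print(l,[(np.round(d["position"],1),round(d["p"],2)) for d in pinpoint(c,l)[:2]])
E
```

```text
pics
{'time_s': 0.0, 'q': array([ 1.16290181e+00,  2.45776803e-01,  1.55895008e+00, -1.76121388e-06,
        1.33871051e+00, -1.74088787e-01]), 'joint_vel': array([ 0.00184888,  0.00208288, -0.00063683,  0.00204344, -0.00232267,
        0.00132239]), 'joint_efforts': array([-3.90819537e-05, -4.15842819e+01, -3.14595401e+01,  6.84908358e-02,
        3.31989338e-02, -1.22709466e-04]), 'eef_pos': array([0.15034812, 0.63177975, 0.20440358]), 'tcp_rot': array([-2.63809009e-04,  1.16636526e-01,  9.93174239e-01, -8.83838218e-04]), 'contact_force': array([ 0.26772376,  0.13834203, -0.15637595]), 'moment': array([ 0.00137611,  0.00350944, -0.03544086]), 'finger_force': 0.0, 'width': 0.0940707637155453}
scene {'fx': 512.9462458339514, 'fy': 512.9462458339514, 'cx': 275.5268091447457, 'cy': 207.97250828743634, 'R': array([[ 0.00856029,  0.99974755, -0.02077396],
       [ 0.64153059, -0.02142653, -0.76679816],
       [-0.76704969, -0.00676312, -0.64155205]]), 't': array([-0.01086598, -0.27661797,  2.25868433])}
crank_axis [(array([278.5, 190.4]), 0.74)]
crank_knob [(array([274.1, 185.9]), 0.49)]
lid_grip [(array([232.6, 181.8]), 0.87), (array([229.4, 220. ]), 0.28)]
lid_hinge [(array([226.5, 218.4]), 0.9)]
centrifuge [(array([235.2, 227.9]), 0.81)]
side {'fx': 442.47474066938906, 'fy': 442.47474066938906, 'cx': 272.2112651384742, 'cy': 200.9617125124753, 'R': array([[ 0.7448447 , -0.66723013, -0.00321462],
       [-0.43651559, -0.48363756, -0.75864936],
       [ 0.504639  ,  0.56647918, -0.65149123]]), 't': array([-0.3893809 ,  0.34890641,  1.08237768])}
crank_axis [(array([275.1, 191.1]), 0.7)]
crank_knob [(array([262.8, 204.8]), 0.69)]
lid_grip [(array([293.5, 230.5]), 0.72)]
lid_hinge [(array([338.3, 220.2]), 0.94)]
centrifuge [(array([310.8, 263. ]), 0.76)]
```

View pics/scene0.png

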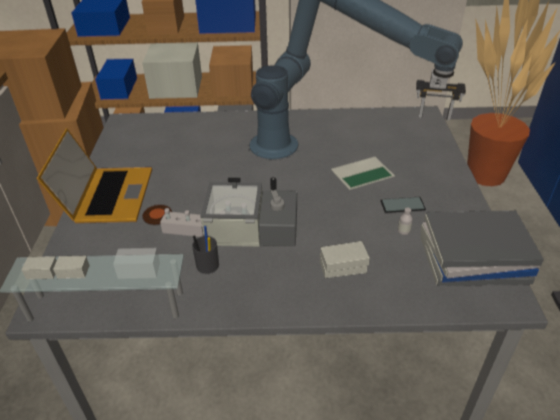

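View pics/side0.png

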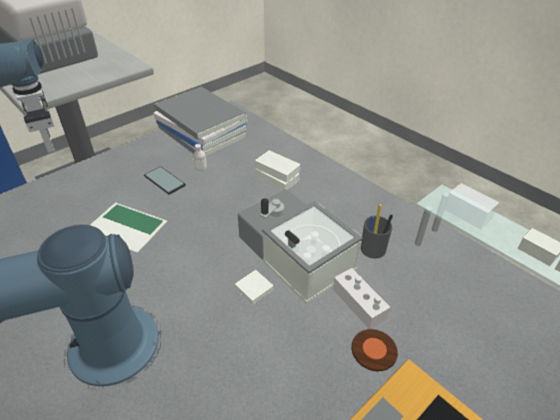

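```bash
cat > h.py <<'E'
import numpy as np,cv2
from scipy.spatial.transform import Rotation as Rn
from scipy.optimize import least_squares
from station import *
def ray(c,px):
    i=camera_info(c);R=np.array(i["R"]);o=-R.T@np.array(i["t"])
    d=R.T@np.array([(px[0]-i["cx"])/i["fx"],(px[1]-i["cy"])/i["fy"],1]);return o,d
def atz(c,px,z):
    o,d=ray(c,px);return (o+d*(z-o[2])/d[2])
def tri(a,b):
    A=[];B=[]
    for c,p in(("scene",a),("side",b)):
        o,d=ray(c,p);d/=np.linalg.norm(d);P=np.eye(3)-np.outer(d,d);A.append(P);B.append(P@o)
    return np.linalg.lstsq(np.vstack(A),np.hstack(B),rcond=None)[0]
E
python3 - <<'E'
from h import *
O={"crank_axis":((278.5,190.4),(275.1,191.1),.165),"crank_knob":((274.1,185.9),(262.8,204.8),.165),"lid_grip":((232.6,181.8),(293.5,230.5),.161),"lid_hinge":((226.5,218.4),(338.3,220.2),.121),"centrifuge":((235.2,227.9),(310.8,263.),0)}
for k,(a,b,z) in O.items():
    print(k,tri(a,b).round(3),atz("scene",a,z).round(3),atz("side",b,z).round(3))
E
```

```text
crank_axis [0.548 0.018 0.172] [0.536 0.02  0.165] [0.554 0.021 0.165]
crank_knob [0.496 0.006 0.155] [0.51  0.005 0.165] [ 0.488 -0.     0.165]
lid_grip [ 0.48  -0.136  0.167] [ 0.477 -0.14   0.161] [ 0.484 -0.127  0.161]
lid_hinge [ 0.631 -0.155  0.126] [ 0.625 -0.155  0.121] [ 0.635 -0.153  0.121]
centrifuge [ 0.543 -0.141  0.003] [ 0.538 -0.139  0.   ] [ 0.546 -0.141  0.   ]
```

The scene view shows the knob near (273,184) and the lid handle near (234,181). In the side view the knob is at (265,206) and the handle at (292,237). The note block is in front of the machine and the green/white card is not a listed thing. Next I fit the rigid pose.

```bash
cat >> h.py <<'E'
def proj(c,X,pose=None):
    i=camera_info(c)
    if "R" in i: p=np.array(i["R"])@X+np.array(i["t"])
    else:
        T=np.array(i["T_tool_cam"]);Rt,pt=pose
        p=T[:3,:3].T@(Rt.T@(X-pt)-T[:3,3])
    return np.array([p[0]/p[2]*i["fx"]+i["cx"],p[1]/p[2]*i["fy"]+i["cy"]])
def pts(v):
    x,y,w,k=v;c,s=np.cos(w),np.sin(w)
    L={"centrifuge":(0,0,0),"crank_axis":(0,.155,.165),"crank_knob":(-.055*np.cos(k),.155+.055*np.sin(k),.165),"lid_grip":(-.07,0,.161),"lid_hinge":(.095,0,.121)}
    return {n:np.array([x+c*a-s*b,y+s*a+c*b,z]) for n,(a,b,z) in L.items()}
def tp():
    s=status.read_state();q=s["tcp_rot"];return Rn.from_quat([q[1],q[2],q[3],q[0]]).as_matrix(),np.array(s["eef_pos"])
def fit(obs,x0,pose=None):
    f=lambda v:np.concatenate([(proj(c,pts(v)[n],pose)-p)*w for c,n,p,w in obs])
    r=least_squares(f,x0,loss="soft_l1",f_scale=2);return r.x,f(r.x)
E
python3 - <<'E'
from h import *
O={"crank_axis":((278.5,190.4),(275.1,191.1)),"crank_knob":((273.5,185),(264,205.5)),"lid_grip":((233.5,181),(292.5,234)),"lid_hinge":((226.5,218.4),(338.3,220.2)),"centrifuge":((235.2,227.9),(310.8,263.))}
obs=[(c,n,np.array(p[j]),1) for n,p in O.items() for j,c in enumerate(("scene","side"))]
v,r=fit(obs,[.54,-.14,0,0]);print(v,r.reshape(-1,2).round(1).tolist());print(pts(v))
R,t=tp();print(R.round(3)); print(camera_info("wrist"))
E
```

```text
[ 0.54015724 -0.14105548 -0.06711252 -0.28226094] [[-1.8, 2.7], [1.0, 1.7], [-0.3, -1.5], [0.6, -2.4], [0.2, -0.3], [-0.3, 1.0], [2.0, 2.0], [-1.3, -1.0], [-0.6, 0.3], [-1.4, 0.9]]
{'centrifuge': array([ 0.54015724, -0.14105548,  0.        ]), 'crank_axis': array([0.55055187, 0.01359559, 0.165     ]), 'crank_knob': array([0.49681991, 0.0018535 , 0.165     ]), 'lid_grip': array([ 0.47031482, -0.13636113,  0.161     ]), 'lid_hinge': array([ 0.63494337, -0.14742638,  0.121     ])}
[[-0.973  0.232  0.   ]
 [ 0.232  0.973  0.   ]
 [-0.     0.    -1.   ]]
{'fx': 333.52057087296214, 'fy': 333.52057087296214, 'cx': 276.4818366616309, 'cy': 206.2953004448431, 'T_tool_cam': array([[ 1.94131480e-04, -9.73977702e-01, -2.26643769e-01,
         6.50037186e-02],
       [ 9.99999964e-01,  2.30993579e-04, -1.36121644e-04,
         6.35537688e-06],
       [ 1.84932701e-04, -2.26643734e-01,  9.73977712e-01,
        -1.79616289e-01],
       [ 0.00000000e+00,  0.00000000e+00,  0.00000000e+00,
         1.00000000e+00]])}
```

jog_arm(plan=[0,0,-1,-0.7,94,0,0,-1,-0.7,94,0,0,-1,-0.7,94,-0.3,-0.5,0,0,94,-0.6,-0.9,0,0,94,-0.6,-0.9,0,0,94,-0.6,-0.9,0,0,94,-0.6,-0.9,0,0,94,-0.6,-0.9,0,0,94,-0.6,-0.9,0,0,94])

```text
time_s: 1.85
eef_pos: [0.3263, 0.3236, 0.3557]
tcp_rot: [0.0, 0.033, 0.999, 0.0]
contact_force: [0.6, 0.6, 0.3]
width: 0.0939
finger_force: 0.0
```

jog_arm(plan=[-0.6,-0.9,0,0,94,-0.6,-0.9,0,0,94,-0.6,-0.9,0,0,94,-0.6,-0.9,0,0,94,-0.6,-0.9,0,0,94,-0.6,-0.9,0,0,94,-0.6,-0.9,0,0,94,-0.6,-0.9,0,0,94,0,0,0,0,94,0,0,0,0,94])

```text
time_s: 3.1
eef_pos: [0.5414, -0.0496, 0.3555]
tcp_rot: [-0.0, 0.033, 0.999, 0.0]
contact_force: [0.6, 0.7, -0.2]
width: 0.0939
finger_force: 0.0
```

```bash
python3 - <<'E'
from h import *
R,t=tp();print(t,R.round(3).tolist(),status.read_state()["time_s"])
im=get_image("wrist")[:,:,::-1].copy();cv2.imwrite("pics/w1.png",im)
for l in("crank_axis","crank_knob","lid_grip","lid_hinge","centrifuge"):
    print(l,[(np.round(d["position"],1),round(d["p"],2)) for d in pinpoint("wrist",l)[:2]])
v=[ 0.54015724,-0.14105548,-0.06711252,-0.28226094]
for n,X in pts(v).items(): print(n,proj("wrist",X,(R,t)).round(1))
E
```

```text
[ 0.54139528 -0.04960514  0.35546016] [[-0.998, 0.066, -0.0], [0.066, 0.998, 0.0], [0.0, 0.0, -1.0]] 3.1
crank_axis [(array([326.7, 190.4]), 0.89)]
crank_knob [(array([322.2, 139.1]), 0.6)]
lid_grip [(array([193.3, 125.4]), 0.88)]
lid_hinge [(array([206.1, 254.6]), 0.6), (array([452. , 282.5]), 0.46)]
centrifuge [(array([217.3, 169.4]), 0.81)]
centrifuge [219.8 173.2]
crank_axis [332.9 192.4]
crank_knob [320.8 144.9]
lid_grip [193.  128.5]
lid_hinge [207.3 256.8]
```

View pics/w1.png

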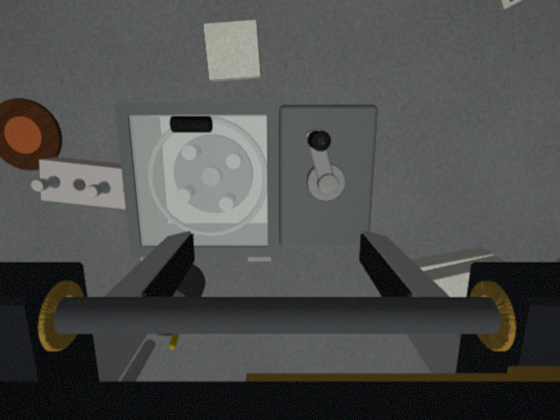

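The wrist view shows the knob top at about (319,140), the hub at (326,183), the handle at (191,124), and the machine square to the image. I'll refine these from the dark blobs.

```bash
python3 - <<'E'
from h import *
im=cv2.imread("pics/w1.png");g=im.max(2)
n,lab,st,c=cv2.connectedComponentsWithStats((g<45).astype(np.uint8))
for i in range(1,n):
    if st[i,4]>100 and c[i][1]<220: print(st[i],c[i].round(1), cv2.minAreaRect(np.argwhere(lab==i)[:,::-1].astype(np.float32)))
R,t=tp();i=camera_info("wrist");T=np.array(i["T_tool_cam"])
def wz(px,z):
    o=R@T[:3,3]+t;d=R@T[:3,:3]@np.array([(px[0]-i["cx"])/i["fx"],(px[1]-i["cy"])/i["fy"],1]);return (o+d*(z-o[2])/d[2]).round(4)
print("knob",wz((319.5,140),.182),"hub",wz((327,182),.140),"handle",wz((191,124),.163))
print("lid corners",wz((119,105),.129),wz((280,105),.129),wz((130,262),.129),wz((275,258),.129))
E
```

```text
[ 28 100  34  56 159] [ 53.2 127.1] ((49.034366607666016, 124.29222869873047), (62.15123748779297, 16.353870391845703), 63.8531608581543)
[171 117  41  15 598] [190.9 123.9] ((191.0, 124.0), (14.0, 40.0), 90.0)
[308 131  23  19 345] [319.  139.8] ((319.0, 140.0), (18.0, 22.0), 90.0)
knob [ 0.4909 -0.001   0.182 ] hub [0.5425 0.0114 0.14  ] handle [ 0.4657 -0.1371  0.163 ]
lid corners [ 0.4379 -0.2269  0.129 ] [ 0.45   -0.0391  0.129 ] [ 0.6331 -0.2461  0.129 ] [ 0.6396 -0.0574  0.129 ]
```

jog_arm(plan=[0.53,0.45,0,0,60,0.53,0.45,0,0,60,0,0,0.8,0,60,0,0,0.8,0,60,0,0,0.8,0,60,0,0,0.8,0,60,0,0,0.5,0,60,0,0,0.47,0,60,0,0,0,0,60,0,0,0,0,60], squeeze=10)

```text
time_s: 4.65
eef_pos: [0.4923, -0.0014, 0.1482]
tcp_rot: [0.001, 0.033, 0.999, -0.0]
contact_force: [0.4, -0.1, 0.6]
width: 0.06
finger_force: 0.0
```

```bash
python3 - <<'E'
from h import *
print(status.read_state()["eef_pos"])
for c in("wrist","side"):
    im=get_image(c)[:,:,::-1]
    if c=="side": im=cv2.resize(im[120:300,180:400],None,fx=3,fy=3)
    cv2.imwrite(f"pics/{c}2.png",im)
E
```

```text
[ 0.49230423 -0.00141519  0.14815911]
```

View pics/wrist2.png

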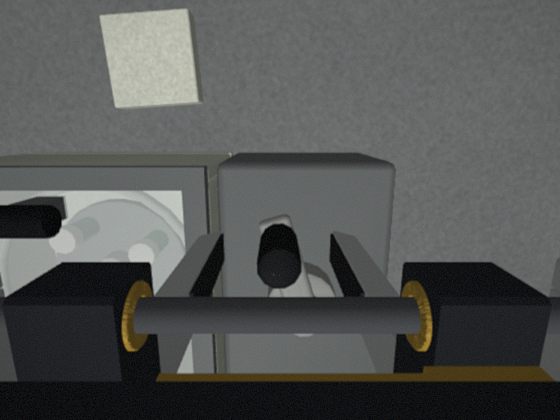

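The knob sits between the fingers, with its top near (280,267), within 2 mm of centre. I'm closing on it.

jog_arm(plan=[0.03,0.03,0,0,60,0,0,0,0,15,0,0,0,0,15,0,0,0,0,15,0,0,0,0,15], squeeze=10)

```text
time_s: 5.38
eef_pos: [0.4902, 0.0001, 0.1469]
tcp_rot: [-0.0, 0.033, 0.999, 0.0]
contact_force: [0.2, -0.2, 0.4]
width: 0.0232
finger_force: 0.0
```

```bash
python3 - <<'E'
from h import *
k=-.278+np.radians(30)*np.arange(27)
p=.055*np.c_[np.cos(k),np.sin(k)]/.05
d=np.diff(np.round(p,2),axis=0).round(2)
for i in range(0,26,1): print(*d[i],end=", 0, 0, 15,\n" if i%2 else ", 0, 0, 15, ")
E
```

```text
0.01 0.57, 0, 0, 15, -0.28 0.5, 0, 0, 15,
-0.49 0.29, 0, 0, 15, -0.57 0.01, 0, 0, 15,
-0.5 -0.28, 0, 0, 15, -0.29 -0.49, 0, 0, 15,
-0.01 -0.57, 0, 0, 15, 0.28 -0.5, 0, 0, 15,
0.49 -0.29, 0, 0, 15, 0.57 -0.01, 0, 0, 15,
0.5 0.28, 0, 0, 15, 0.29 0.49, 0, 0, 15,
0.01 0.57, 0, 0, 15, -0.28 0.5, 0, 0, 15,
-0.49 0.29, 0, 0, 15, -0.57 0.01, 0, 0, 15,
-0.5 -0.28, 0, 0, 15, -0.29 -0.49, 0, 0, 15,
-0.01 -0.57, 0, 0, 15, 0.28 -0.5, 0, 0, 15,
0.49 -0.29, 0, 0, 15, 0.57 -0.01, 0, 0, 15,
0.5 0.28, 0, 0, 15, 0.29 0.49, 0, 0, 15,
0.01 0.57, 0, 0, 15, -0.28 0.5, 0, 0, 15,
```

jog_arm(plan=[0,0,0,0,15,0.01,0.57,0,0,15,-0.28,0.5,0,0,15,-0.49,0.29,0,0,15])

```text
time_s: 5.88
eef_pos: [0.5323, 0.0663, 0.1469]
tcp_rot: [-0.001, 0.032, 0.999, -0.0]
contact_force: [0.4, -11.2, -0.5]
width: 0.0218
finger_force: 10.0
```

jog_arm(plan=[-0.57,0.01,0,0,15,-0.5,-0.28,0,0,15,-0.29,-0.49,0,0,15])

```text
time_s: 6.25
eef_pos: [0.5987, 0.0236, 0.1469]
tcp_rot: [-0.0, 0.032, 0.999, 0.001]
contact_force: [-7.2, -0.2, 4.0]
width: 0.0218
finger_force: 10.0
```

jog_arm(plan=[-0.01,-0.57,0,0,15,0.28,-0.5,0,0,15,0.49,-0.29,0,0,15])

```text
time_s: 6.62
eef_pos: [0.5555, -0.0421, 0.1468]
tcp_rot: [0.0, 0.034, 0.999, 0.002]
contact_force: [-0.9, 11.8, 4.1]
width: 0.0218
finger_force: 10.0
```

jog_arm(plan=[0.57,-0.01,0,0,15,0.5,0.28,0,0,15,0.29,0.49,0,0,15])

```text
time_s: 7.0
eef_pos: [0.4896, -0.0004, 0.1471]
tcp_rot: [0.0, 0.034, 0.999, -0.001]
contact_force: [8.6, 0.7, -4.2]
width: 0.022
finger_force: 10.0
```

One full turn is done with small forces. Now the second turn plus a bit.

jog_arm(plan=[0.01,0.57,0,0,15,-0.28,0.5,0,0,15,-0.49,0.29,0,0,15,-0.57,0.01,0,0,15,-0.5,-0.28,0,0,15,-0.29,-0.49,0,0,15,-0.01,-0.57,0,0,15,0.28,-0.5,0,0,15,0.49,-0.29,0,0,15,0.57,-0.01,0,0,15])

```text
time_s: 8.25
eef_pos: [0.5272, -0.0404, 0.147]
tcp_rot: [0.001, 0.034, 0.999, 0.002]
contact_force: [4.4, 12.5, 1.5]
width: 0.0215
finger_force: 10.0
```

jog_arm(plan=[0.5,0.28,0,0,15,0.29,0.49,0,0,15,0.01,0.57,0,0,15,-0.28,0.5,0,0,15,0,0,0,0,15,0,0,0,0,15])

```text
time_s: 9.0
eef_pos: [0.5066, 0.0532, 0.1471]
tcp_rot: [-0.001, 0.033, 0.999, 0.001]
contact_force: [-3.8, 4.6, 3.7]
width: 0.0216
finger_force: 10.0
```

jog_arm(plan=[0,0,0,0,70,0,0,0,0,70,0,0,0,0,70,0,0,0,0,70])

```text
time_s: 9.5
eef_pos: [0.5072, 0.0524, 0.1469]
tcp_rot: [-0.0, 0.033, 0.999, -0.0]
contact_force: [-1.0, 0.2, -0.6]
width: 0.0585
finger_force: 0.0
```

jog_arm(plan=[0,0,-0.5,0,80,0,0,-1,0,80,0,0,-0.5,0,80,0.1,-0.7,0,0,80,0.12,-0.8,0,0,80,0.12,-0.8,0,0,80,0.12,-0.8,0,0,80,0.13,-0.75,0,0,80,0,0,0,0,80,0,0,0,0,80])

```text
time_s: 10.75
eef_pos: [0.4652, -0.1371, 0.2469]
tcp_rot: [-0.0, 0.033, 0.999, 0.0]
contact_force: [0.0, 0.0, 0.4]
width: 0.0802
finger_force: 0.0
```

```bash
python3 - <<'E'
from h import *
R,t=tp();print(t)
im=get_image("wrist")[:,:,::-1];cv2.imwrite("pics/w3.png",im)
for l in("lid_grip","crank_knob"):print(l,[(np.round(d["position"],1),round(d["p"],2)) for d in pinpoint("wrist",l)[:2]])
print(proj("wrist",np.array([.465,-.1375,.161]),(R,t)))
E
```

```text
[ 0.4652028  -0.13712578  0.24688604]
lid_grip [(array([278.4, 207.5]), 0.69), (array([297.9,  90.6]), 0.24)]
crank_knob [(array([507.1, 246.1]), 0.98)]
[276.05853218 209.92860537]
```

View pics/w3.png

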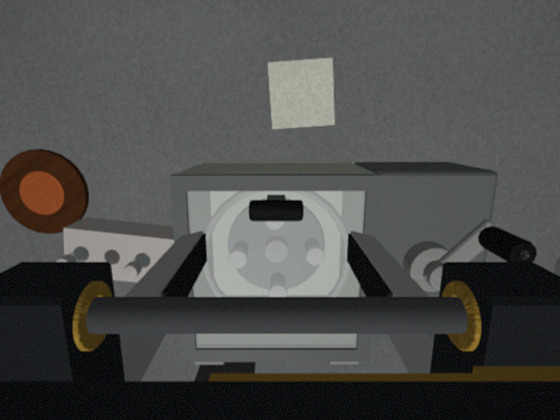

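The handle is at (276,210), as predicted. I'm lowering and pinching its ends.

jog_arm(plan=[0,0,0.7,0,80,0,0,0.7,0,80,0,0,0.5,0,80,0,0,0.18,0,80,0,0,0,0,80,0,0,0,0,35,0,0,0,0,35,0,0,0,0,35,0,0,0,0,35,0,0,0,0,35], squeeze=25)

```text
time_s: 12.15
eef_pos: [0.4652, -0.1378, 0.1432]
tcp_rot: [0.0, 0.033, 0.999, -0.0]
contact_force: [0.6, -1.7, 0.7]
width: 0.0437
finger_force: 25.0
```

```bash
python3 - <<'E'
from h import *
r=np.hypot(.165,.04);a0=np.arctan2(.04,.165)
a=a0+np.radians(np.arange(0,61,5));p=r*np.c_[np.cos(a),-np.sin(a)]/.05  # tool x, tool z
p=np.round(p,2)
print(np.diff(p,axis=0).round(2).tolist(), status.read_state()["finger_force"])
E
```

```text
[[-0.08, -0.28], [-0.11, -0.28], [-0.13, -0.27], [-0.15, -0.25], [-0.18, -0.24], [-0.19, -0.22], [-0.22, -0.21], [-0.23, -0.18], [-0.24, -0.17], [-0.26, -0.14], [-0.27, -0.12], [-0.28, -0.1]] 25.000087916851044
```

jog_arm(plan=[-0.08,0,-0.28,0,35,-0.11,0,-0.28,0,35,-0.13,0,-0.27,0,35,-0.15,0,-0.25,0,35,-0.18,0,-0.24,0,35,-0.19,0,-0.22,0,35])

```text
time_s: 12.9
eef_pos: [0.5075, -0.1406, 0.2206]
tcp_rot: [-0.0, 0.033, 0.999, -0.0]
contact_force: [0.8, -5.5, -5.1]
width: 0.0436
finger_force: 25.0
```

jog_arm(plan=[-0.22,0,-0.21,0,35,-0.23,0,-0.18,0,35,-0.24,0,-0.17,0,35,-0.26,0,-0.14,0,35,-0.27,0,-0.12,0,35,-0.28,0,-0.1,0,35,0,0,0,0,35,0,0,0,0,35,0,0,0,0,35,0,0,0,0,35])

```text
time_s: 14.15
eef_pos: [0.5816, -0.1453, 0.266]
tcp_rot: [0.0, 0.033, 0.999, -0.0]
contact_force: [-1.9, -4.3, -3.3]
width: 0.0438
finger_force: 25.0
```

```bash
python3 - <<'E'
from h import *
R,t=tp();s=status.read_state();print(t,s["contact_force"],s["width"],s["finger_force"])
g=t+R@[0,0,-.019]
for ax in ((.544,.012),(.5458,.0129)):
    c,sn=np.cos(-.066),np.sin(-.066)
    h=np.array([ax[0]+c*.095+sn*.155,ax[1]+sn*.095-c*.155])
    dx=-(c*(g[0]-h[0])+sn*(g[1]-h[1]));dz=g[2]-.121
    print(h,dx,dz,"r",np.hypot(dx,dz),"lid deg",np.degrees(np.arctan2(dz,dx)-np.arctan2(.04,.165)))
im=get_image("side")[:,:,::-1];cv2.imwrite("pics/s4.png",cv2.resize(im[100:320,180:440],None,fx=2.7,fy=2.7))
cv2.imwrite("pics/w4.png",get_image("wrist")[:,:,::-1])
E
```

```text
[ 0.58156274 -0.14534132  0.26602171] [-1.86660221 -4.29023351 -3.283976  ] 0.04375371428861403 24.99938875436783
[ 0.62857059 -0.14892798] 0.047142476629175874 0.16402171064728066 r 0.17066204811378732 lid deg 60.337503259144405
[ 0.63037059 -0.14802798] 0.048879200767082846 0.16402171064728066 r 0.1711499279324682 lid deg 59.7787140373775
```

View pics/s4.png

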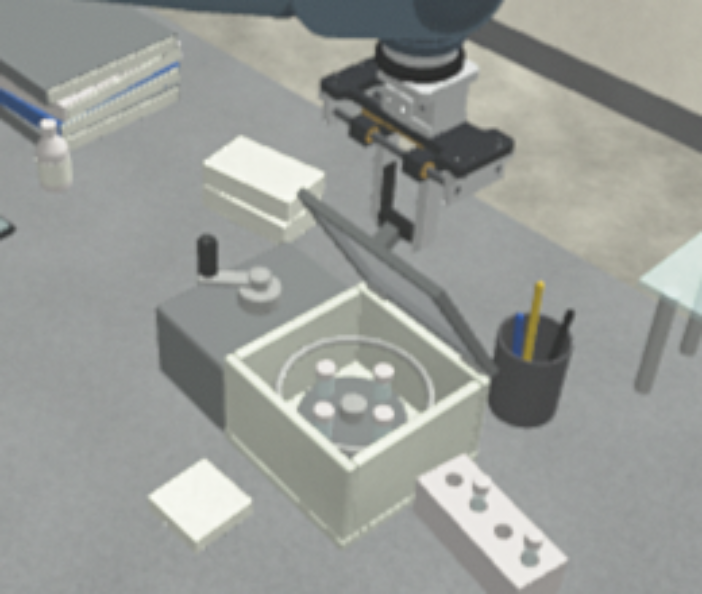

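The lid is held at about 60° with the handle, near (390,235), between the fingers. The crank is past two turns and the bystanders are where they were, so I'm handing in.

```bash
python3 -c "
from station import *
print(bot.job_done())"
```

```text
the job is handed in; nothing more can be done
None
```

I turned the crank a little over two turns clockwise with the lid shut, then raised the lid to about 60°, worked out from the gripper position, and handed the job in with the gripper still holding it steady; hand-in returned no verdict.

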